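# Lock the pill organizer's lids with retaining pins

## Robot

A 6-joint arm with a two-finger parallel gripper is mounted at the origin on the work surface. World frame = base frame: x ahead of the robot, y to its left, z up, the work surface at z = 0. Lengths are in m, angles in rad, forces in N, time in s.
With the tool pointing down it reaches from about 0.425 to 1.125 m from the base axis. Payload 14.9 kg.
Tool frame: the origin (TCP) lies at the very end of the fingers, on their centre line; the grasp point (between the pads) lies 19 mm behind it; z points along the fingers, y is the line along which they close (so a half turn about z gives the same grasp; the last joint's range is limited). The gripper opens to 91 mm and grips with 3 to 60 N. Pads are 32 mm wide; open, the fingers measure 118 mm over their backs; the gripper's body (76 mm by 178 mm) begins 60 mm behind the grasp point.
Start: joints at [-1.249, 0.379, 1.734, -0, 1.028, -0.033], TCP at [0.243, -0.656, 0.214] pointing down, gripper open.
Joint ranges: [-2.77, 2.77], [-0.74, 2.19], [0, 2.66], [-1.06, 4.2], [0.31, 2.87], [-3.08, 3.08]. Speed limits (rad/s): [1.89, 1.89, 2.39, 3.14, 3.14, 3.14].

## Interface

Orientations are given as a 3x3 rotation matrix whose columns are the frame's x, y, z axes.
In Python, from rig import arm gives the robot as it stands. The module is installed in compiled form; this text tells all that it offers.
- The arm moves only by the shell command python3 -m pendant 'ROWS' [FORCE]. ROWS is text: rows parted by semicolons, each of 7 numbers parted by spaces: the turn, a rotation vector about the world's x, y, z in rad, then the shift along the world's x, y, z in mm, then the opening, from 0 (shut) to 1 (fully open). In form: ax ay az dx dy dz gripper; .... A call has 1 to 20 rows; each row is the pose to reach, as a shift and turn from the pose commanded when the call began; what a row does not reach only later rows make up. A row lasts 1/8 s, in which the tool goes at most 62.5 mm and 10.7 degrees, less where a joint would pass 70% of its speed; a pose out of reach is approached as far as the arm can. A call with a gripper value outside its range is refused whole. The fingers move at their own pace and stop on an object; FORCE is the grip in N (left out, the last holds). Time passes only in rows, so rows that repeat a pose let the fingers close. It gives the time, the measured TCP pose, the force, the opening and the grip force at its end, in the units of the state.
- arm.sense(): the state, without advancing time (a new reading comes with each control period).
- arm.capture(name): name is "scene" or "top" or "wrist"; returns a dict with "frame" (420x560x3 uint8, red, green, blue), "intrinsics" (3x3 intrinsics, pixels), "dist" ([k1, k2, p1, p2, k3] as OpenCV has them; the pictures are not rectified), "R" (3x3) and "t" (3): a world point X has camera coordinates R X + t; the wrist camera has in their place "tool_from_camera" (4x4, takes a point from camera to tool coordinates, whose origin is the TCP and whose axes are the flange's). Camera axes: x right, y down, z forward; pixel columns grow to the right and rows downward; lengths in m; the calibration is good to about 2 mm. A picture is of the moment at which its call begins: read the wrist's pose just before it. There is no depth.
- arm.job_done(): hands the job in; it is judged then, once.
The state is a dict: "time": time; "joints": joint angles; "joint_velocities": joint speeds; "joint_torque": joint torques, N m; "tcp_pos": TCP position; "ee_rot": TCP orientation; "contact_force": force on the tool from outside, world axes, zero at the start; "moment": the same for the moment, N m; "width": opening from 0.0 (shut) to 1.0 (fully open); "grasp_force": force on a finger pad.
Only numpy, scipy, OpenCV 4.12 (cv2) and the standard library are available. Lean on these libraries where they do the work, as an engineer would, in place of code of your own. Each camera call takes 0.05 s, during which the arm holds its last target. There are 200 camera calls.

## Task

Shut all four lids of the pill organizer, then use every sound pin on the bamboo tray to lock one row each (any rows): push it from the robot's side through the front eye, the lid's eye and the back eye until its grip block is up against the front eye. Short or bent pins are no use: lay those in the white dish. Do not disturb the vial, egg cup, teaspoon or pill splitter.

Things in the scene. Friction and masses are not known exactly. Their poses are not given: they have to be found in the camera images.
- organizer: Pastel pill organizer, fixed: four rows side by side (66 mm pitch, 264 mm across y), row boxes 120 mm long, top 55 mm high. Origin: table level, centre of the row boxes. x points from the eyes (front, robot's side) to the hinges (back), z up. In front of each row, on a 10 mm base plate, stand two upright eyes; the shut lid's own eye hangs between them, all three holes in line along x.
- hasp0 (a point): Row 0 (0 at most +y, 3 at most -y): centre of the 16 mm square hole at the front eye's front face, 40 mm up; axes as the organizer's, at its x = -122 mm. Pin goes in along +x. Eyes are 6 mm thick; fixed ones 40 mm wide, 55 mm high: front eye 0 to 6 mm deep, lid's eye 14 to 20, back eye 28 to 34; then free until the row box at 62 mm.
- hasp1 (a point): Row 1 (0 at most +y, 3 at most -y): centre of the 16 mm square hole at the front eye's front face, 40 mm up; axes as the organizer's, at its x = -122 mm. Pin goes in along +x. Eyes are 6 mm thick; fixed ones 40 mm wide, 55 mm high: front eye 0 to 6 mm deep, lid's eye 14 to 20, back eye 28 to 34; then free until the row box at 62 mm.
- hasp2 (a point): Row 2 (0 at most +y, 3 at most -y): centre of the 16 mm square hole at the front eye's front face, 40 mm up; axes as the organizer's, at its x = -122 mm. Pin goes in along +x. Eyes are 6 mm thick; fixed ones 40 mm wide, 55 mm high: front eye 0 to 6 mm deep, lid's eye 14 to 20, back eye 28 to 34; then free until the row box at 62 mm.
- hasp3 (a point): Row 3 (0 at most +y, 3 at most -y): centre of the 16 mm square hole at the front eye's front face, 40 mm up; axes as the organizer's, at its x = -122 mm. Pin goes in along +x. Eyes are 6 mm thick; fixed ones 40 mm wide, 55 mm high: front eye 0 to 6 mm deep, lid's eye 14 to 20, back eye 28 to 34; then free until the row box at 62 mm.
- lid0 (a joint): Row 0's lid: angle, 0 shut at its stop, larger = more open (rad); starts 0.45 to 0.9. Hinge line along y at organizer x = +60, z = 56 mm (back); the front end rises. Lid 168 mm long, 46 wide, 5 thick (underside on the hinge line), top at 61 mm when shut; its eye hangs 30 mm down at the front end. Stiff hinge: stays where left, about 1 N at the front moves it.
- lid1 (a joint): Row 1's lid: angle, 0 shut at its stop, larger = more open (rad); starts 0.45 to 0.9. Hinge line along y at organizer x = +60, z = 56 mm (back); the front end rises. Lid 168 mm long, 46 wide, 5 thick (underside on the hinge line), top at 61 mm when shut; its eye hangs 30 mm down at the front end. Stiff hinge: stays where left, about 1 N at the front moves it.
- lid2 (a joint): Row 2's lid: angle, 0 shut at its stop, larger = more open (rad); starts 0.45 to 0.9. Hinge line along y at organizer x = +60, z = 56 mm (back); the front end rises. Lid 168 mm long, 46 wide, 5 thick (underside on the hinge line), top at 61 mm when shut; its eye hangs 30 mm down at the front end. Stiff hinge: stays where left, about 1 N at the front moves it.
- lid3 (a joint): Row 3's lid: angle, 0 shut at its stop, larger = more open (rad); starts 0.45 to 0.9. Hinge line along y at organizer x = +60, z = 56 mm (back); the front end rises. Lid 168 mm long, 46 wide, 5 thick (underside on the hinge line), top at 61 mm when shut; its eye hangs 30 mm down at the front end. Stiff hinge: stays where left, about 1 N at the front moves it.
- tray: Bamboo tray, fixed, 250 (x) x 270 (y) x 11 mm, floor and walls 6 mm thick; the pins start on its floor. Origin: centre of the underside.
- pin_a: White grip block 32 (x) x 16 (y) x 26 mm (z), 12 mm thick aluminium shaft out of the middle of its +x face; 45 g. Origin: centre of the block, on the shaft's axis (along +x). Starts upright on the tray floor, shaft level, origin 13 mm above the floor. SOUND pin: straight shaft, 56 mm long, so its tip is 72 mm from the origin; last 10 mm tapered. May be absent (None).
- pin_b: White grip block 32 (x) x 16 (y) x 26 mm (z), 12 mm thick aluminium shaft out of the middle of its +x face; 45 g. Origin: centre of the block, on the shaft's axis (along +x). Starts upright on the tray floor, shaft level, origin 13 mm above the floor. SOUND pin: straight shaft, 56 mm long, so its tip is 72 mm from the origin; last 10 mm tapered. May be absent (None).
- pin_c: White grip block 32 (x) x 16 (y) x 26 mm (z), 12 mm thick aluminium shaft out of the middle of its +x face; 45 g. Origin: centre of the block, on the shaft's axis (along +x). Starts upright on the tray floor, shaft level, origin 13 mm above the floor. SOUND pin: straight shaft, 56 mm long, so its tip is 72 mm from the origin; last 10 mm tapered. May be absent (None).
- pin_d: White grip block 32 (x) x 16 (y) x 26 mm (z), 12 mm thick aluminium shaft out of the middle of its +x face; 45 g. Origin: centre of the block, on the shaft's axis (along +x). Starts upright on the tray floor, shaft level, origin 13 mm above the floor. SOUND pin: straight shaft, 56 mm long, so its tip is 72 mm from the origin; last 10 mm tapered. May be absent (None).
- short_a: White grip block 32 (x) x 16 (y) x 26 mm (z), 12 mm thick aluminium shaft out of the middle of its +x face; 45 g. Origin: centre of the block, on the shaft's axis (along +x). Starts upright on the tray floor, shaft level, origin 13 mm above the floor. FAULTY pin: shaft only 24 mm long. May be absent (None).
- short_b: White grip block 32 (x) x 16 (y) x 26 mm (z), 12 mm thick aluminium shaft out of the middle of its +x face; 45 g. Origin: centre of the block, on the shaft's axis (along +x). Starts upright on the tray floor, shaft level, origin 13 mm above the floor. FAULTY pin: shaft only 24 mm long. May be absent (None).
- bent_a: White grip block 32 (x) x 16 (y) x 26 mm (z), 12 mm thick aluminium shaft out of the middle of its +x face; 45 g. Origin: centre of the block, on the shaft's axis (along +x). Starts upright on the tray floor, shaft level, origin 13 mm above the floor. FAULTY pin: shaft straight for 28 mm, then bent 40 degrees sideways (to its +y) for another 32 mm. May be absent (None).
- dish: Rectangular white ceramic dish, fixed, 190 (x) x 150 (y) x 18 mm, walls and floor 5 mm thick. Origin: centre of the underside.
- vial: Orange plastic vial, 42 mm across, 85 mm high, loose. Origin: underside. Leave alone.
- egg_cup: White ceramic egg cup, 50 mm across, 60 mm high, loose. Origin: underside. Leave alone.
- teaspoon: Steel teaspoon 140 mm long, lying, loose. Leave alone.
- splitter: Pill splitter, 85 x 45 x 28 mm, clear lid snapped shut, loose. Origin: underside. Leave alone.
Things that resemble listed ones, but are neither listed nor needed, are in the scene too. Leave any yellow look-alike of the pin_d alone.

How it is judged:
By the outcome, as a careful person would: the job done as asked, in the order asked, and still so for the second after the job is handed in, with the robot touching nothing.
Of pin_a, pin_b, pin_c, pin_d only 3 to 4 are there at a start; the rules pass over those that are not, and their reading is None.
Of short_a, short_b, bent_a only 1 to 2 are there at a start; the rules pass over those that are not, and their reading is None.
At some moment in a run one of pin_a, pin_b, pin_c, pin_d, short_a, short_b, bent_a may be knocked a few centimetres aside while the robot is not near it.
Once in a run the grip may slacken for a moment while it holds something.
It also fails if it takes over 210 s, if anything falls off the work surface, if the arm or the gripper's body presses on something with over 40 N, if the wrist force passes 120 N, or if a joint passes its speed limit or range.

## Working session

There is one attempt and no reset: what is moved stays moved. The work goes in short steps, Python scripts to look and compute and a shell command to move; the robot and the scene stay as the last step left them, time stands still between calls to the robot, and variables do not carry over. Pictures are saved under pics/ and viewed, at most 14 in all, crops included, and the job is handed in when it is done.

```bash
mkdir -p pics; cat > h.py <<'E'
import numpy as np, cv2
from rig import arm
def snap(n,f=None):
    s=arm.sense(); c=arm.capture(n)
    if f: cv2.imwrite('pics/'+f,c['frame'][:,:,::-1])
    if n=='wrist':
        T=np.array(c['tool_from_camera']); R=np.array(s['ee_rot']); p=np.array(s['tcp_pos'])
        Rc=R@T[:3,:3]; C=R@T[:3,3]+p
    else:
        Rc=np.array(c['R']).T; C=-Rc@np.array(c['t'])
    c['Rc']=Rc;c['C']=C;return c
def ray(c,uv):
    q=cv2.undistortPoints(np.array(uv,float).reshape(-1,1,2),np.array(c['intrinsics']),np.array(c['dist'])).reshape(-1,2)
    return np.c_[q,np.ones(len(q))]@c['Rc'].T
def plane(c,uv,z):
    d=ray(c,uv); return c['C']+d*((z-c['C'][2])/d[:,2])[:,None]
def proj(c,X):
    Rw=c['Rc'].T; return cv2.projectPoints(np.array(X,float).reshape(-1,3),cv2.Rodrigues(Rw)[0],-Rw@c['C'],np.array(c['intrinsics']),np.array(c['dist']))[0].reshape(-1,2)
E
python3 - <<'E'
from h import *
for n in('scene','top','wrist'):
    c=snap(n,n+'0.png'); print(n,c['C'].round(3),c['Rc'].round(2).tolist())
print(arm.sense())
E
```

```text
scene [1.161 0.055 0.733] [[-0.09, 0.72, -0.69], [1.0, 0.06, -0.07], [-0.01, -0.69, -0.72]]
top [ 0.433 -0.025  1.154] [[-0.01, -1.0, 0.09], [-1.0, 0.02, 0.03], [-0.03, -0.09, -1.0]]
wrist [ 0.318 -0.629  0.384] [[0.35, -0.9, -0.26], [-0.94, -0.33, -0.1], [-0.0, 0.28, -0.96]]
{'time': 0.15, 'joints': array([-1.24930600e+00,  3.79287257e-01,  1.73465939e+00, -3.61607066e-05,
        1.02849243e+00, -3.33229652e-02]), 'joint_velocities': array([ 2.03016246e-03, -1.33076611e-03, -5.23165975e-04,  5.95604558e-05,
        2.43448279e-03, -3.28207513e-04]), 'joint_torque': array([-4.75404966e-05, -7.64110136e+01, -4.34659231e+01,  6.50690286e-02,
        4.09579568e-02, -6.79259529e-05]), 'tcp_pos': array([ 0.24306487, -0.65611532,  0.2134332 ]), 'ee_rot': array([[ 9.37704880e-01,  3.47432683e-01, -2.96837272e-04],
       [ 3.47432810e-01, -9.37704545e-01,  7.93264893e-04],
       [-2.73950900e-06, -8.46979369e-04, -9.99999641e-01]]), 'contact_force': array([-0.29338631, -0.31593199, -0.11874746]), 'moment': array([-0.00512226, -0.03151039,  0.08496535]), 'grasp_force': 0.0, 'width': 0.9993492719853321}
```

View pics/top0.png

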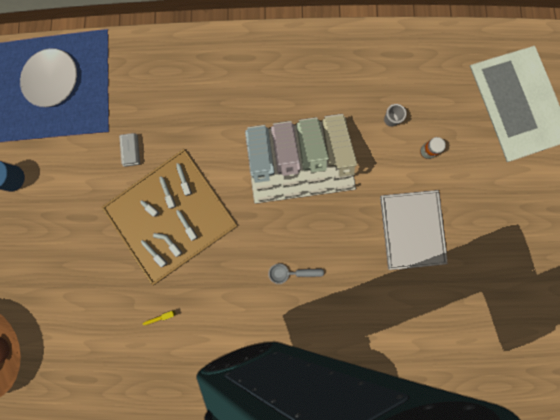

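View pics/scene0.png

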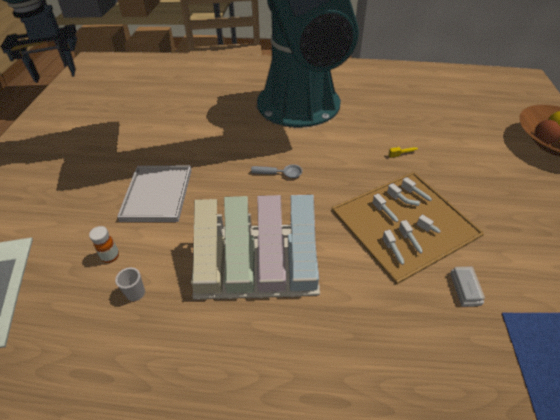

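Top view (left is +y, up is +x): rows from blue (row 0) to cream (row 3) at (260–340,145). The tray is at (170,216) with 6 pins: short at (150,208), bent at (167,243), and four straight ones. The dish is at (414,230), and the yellow decoy at (160,318) gets left alone. The scene view agrees.

```bash
python3 - <<'E'
from h import *
c=snap('top')
print('tray',plane(c,[(184,151),(106,208),(155,283),(237,226)],.011).round(3).tolist())
print('dish',plane(c,[(382,195),(438,191),(446,265),(389,269)],.018).round(3).tolist())
print('plate front',plane(c,[(254,202),(354,190)],.01).round(3).tolist())
print('pins',plane(c,[(183,180),(168,192),(150,208),(187,224),(167,243),(153,252)],.025).round(3).tolist())
print('lid hinge edge',plane(c,[(248,127),(271,125),(326,117),(350,116)],.06).round(3).tolist())
print('spoon/vial/egg',plane(c,[(279,273),(324,272),(433,148),(396,115)],.03).round(3).tolist())
E
```

```text
tray [[0.677, 0.251, 0.011], [0.53, 0.461, 0.011], [0.333, 0.326, 0.011], [0.478, 0.112, 0.011]]
dish [[0.551, -0.262, 0.018], [0.559, -0.408, 0.018], [0.369, -0.421, 0.018], [0.362, -0.274, 0.018]]
plate front [[0.539, 0.067, 0.01], [0.566, -0.192, 0.01]]
pins [[0.598, 0.25, 0.025], [0.567, 0.289, 0.025], [0.527, 0.336, 0.025], [0.484, 0.239, 0.025], [0.436, 0.291, 0.025], [0.413, 0.328, 0.025]]
lid hinge edge [[0.724, 0.077, 0.06], [0.728, 0.019, 0.06], [0.746, -0.12, 0.06], [0.748, -0.181, 0.06]]
spoon/vial/egg [[0.357, 0.005, 0.03], [0.358, -0.108, 0.03], [0.669, -0.396, 0.03], [0.757, -0.304, 0.03]]
```

```bash
python3 -m pendant '0 0 0 0 0 40 0.57;0 0 -0.1 60 60 40 0.57;0 0 -0.255 409 533 40 0.57;0 0 -0.255 409 533 40 0.57;0 0 -0.255 409 533 40 0.57;0 0 -0.255 409 533 40 0.57;0 0 -0.255 409 533 40 0.57;0 0 -0.255 409 533 40 0.57;0 0 -0.255 409 533 40 0.57;0 0 -0.255 409 533 40 0.57;0 0 -0.255 409 533 40 0.57;0 0 -0.255 409 533 40 0.57;0 0 -0.255 409 533 40 0.57;0 0 -0.255 409 533 40 0.57' 20
python3 -c "
from h import *
snap('wrist','w1.png');print(arm.sense()['ee_rot'].round(3))"
```

```text
time: 1.95
tcp_pos: [0.6518, -0.1236, 0.2537]
ee_rot: [[0.995, 0.1, -0.001], [0.1, -0.995, -0.0], [-0.001, -0.0, -1.0]]
contact_force: [-0.5, -0.1, 0.3]
width: 0.571
grasp_force: 0.0
[[ 0.995  0.099 -0.   ]
 [ 0.099 -0.995 -0.   ]
 [-0.    -0.    -1.   ]]
```

View pics/w1.png

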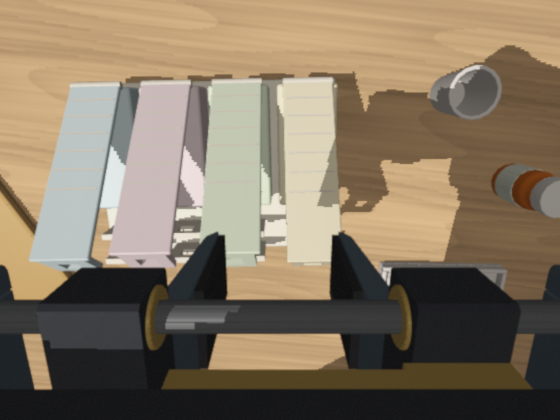

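Wrist view: fingertips at (215,240) and (345,240) sit over the green (row 2) and cream (row 3) lids, square to the organizer. Pressing down.

```bash
python3 -m pendant '0 0 0 0 0 -40 0.57;0 0 0 0 0 -65 0.57;0 0 0 0 0 -85 0.57;0 0 0 0 0 -105 0.57;0 0 0 0 0 -125 0.57;0 0 0 0 0 -145 0.57;0 0 0 0 0 -165 0.57;0 0 0 0 0 -180 0.57;0 0 0 0 0 -188 0.57;0 0 0 0 0 -192 0.57;0 0 0 0 0 -194 0.57;0 0 0 0 0 -194 0.57'
```

```text
time: 3.5
tcp_pos: [0.6523, -0.1234, 0.0612]
ee_rot: [[0.995, 0.1, -0.0], [0.1, -0.995, 0.0], [-0.0, -0.0, -1.0]]
contact_force: [-7.6, 0.7, 13.5]
width: 0.569
grasp_force: 6.7
```

```bash
python3 -m pendant '0 0 0 0 0 60 0.57;0 0 0 0 0 120 0.57;0 0 0 0 0 180 0.57;0 0 0 -13 132 190 0.57;0 0 0 -13 132 190 0.57;0 0 0 -13 132 190 0.57;0 0 0 -13 132 150 0.57;0 0 0 -13 132 125 0.57;0 0 0 -13 132 105 0.57;0 0 0 -13 132 85 0.57;0 0 0 -13 132 65 0.57;0 0 0 -13 132 45 0.57;0 0 0 -13 132 25 0.57;0 0 0 -13 132 10 0.57;0 0 0 -13 132 3 0.57;0 0 0 -13 132 0 0.57;0 0 0 -13 132 0 0.57'
```

```text
time: 5.62
tcp_pos: [0.639, 0.0086, 0.0611]
ee_rot: [[0.995, 0.1, -0.001], [0.1, -0.995, -0.0], [-0.001, -0.0, -1.0]]
contact_force: [-12.9, 0.6, 19.9]
width: 0.573
grasp_force: 9.8
```

```bash
python3 -m pendant '0 0 0 0 0 60 0.57;0 0 0 0 0 120 0.57;0 0 0 -60 -30 170 1;0 0 0 -120 -60 200 1;0 0 0 -165 -85 180 1;0 0 0 -165 -85 180 1;0 0 0 -165 -85 180 1;0 0 0 -165 -85 180 1'
python3 -c "
from h import *
c=snap('wrist','w2.png');print(c['C'],plane(c,[(280,200)],.055))"
```

```text
time: 6.62
tcp_pos: [0.4754, -0.0762, 0.2402]
ee_rot: [[0.995, 0.1, 0.001], [0.1, -0.995, -0.0], [0.001, 0.0, -1.0]]
contact_force: [0.1, 0.5, 0.2]
width: 1.002
grasp_force: 0.0
[ 0.55485271 -0.06846163  0.41070622] [[ 0.45963236 -0.079909    0.055     ]]
```

View pics/w2.png

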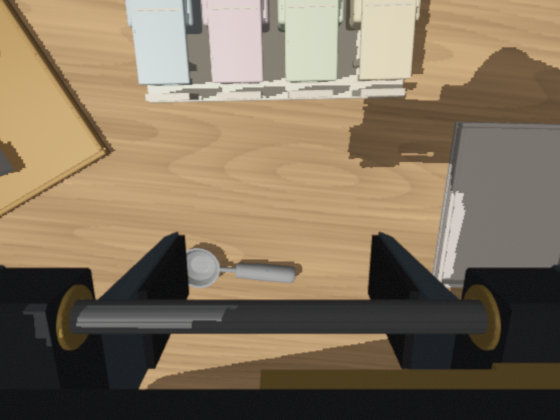

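All lids are shut. Their front edges lie along row ~82 and the front eyes along row ~97. Zooming in on that strip.

```bash
python3 -c "
import cv2
i=cv2.imread('pics/w2.png')[0:110,120:430]
cv2.imwrite('pics/w2c.png',cv2.resize(i,None,fx=2.58,fy=2.58,interpolation=cv2.INTER_CUBIC))"
```

```text
(no output)
```

View pics/w2c.png

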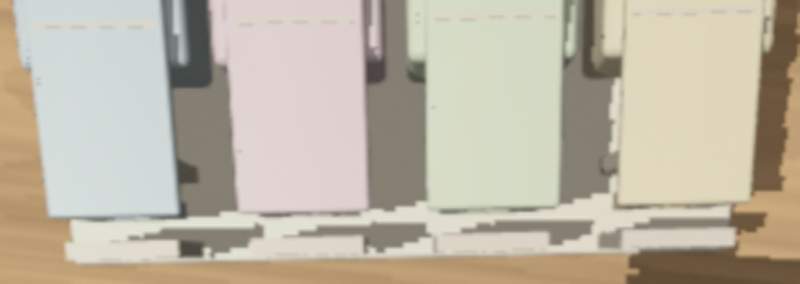

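Lid front corners (crop px): blue (48,216)/(180,214), pink (240,212)/(368,210), green (430,208)/(560,206), cream (620,205)/(750,202).

```bash
cat > org.py <<'E'
from h import *
def fit(c,uv):
    P=plane(c,uv,.061)[:,:2]
    m=np.array([(-.108,y+s) for y in(.099,.033,-.033,-.099) for s in(.023,-.023)])
    mc,Pc=m.mean(0),P.mean(0); H=(m-mc).T@(P-Pc); a=np.arctan2(H[0,1]-H[1,0],H[0,0]+H[1,1])
    R=np.array([[np.cos(a),-np.sin(a)],[np.sin(a),np.cos(a)]]); t=Pc-R@mc
    print('yaw',a,'O',t,'res mm',((P-(m@R.T+t))@R*1e3).round(1).tolist())
    for y in(.099,.033,-.033,-.099): print('hasp',(R@[-.122,y]+t).round(4))
E
python3 -c "
from org import *
c=snap('wrist')
uv=np.array([(48,216),(180,214),(240,212),(368,210),(430,208),(560,206),(620,205),(750,202)])/2.58+[120-.3,-.3]
fit(c,uv)"
```

```text
yaw 0.11853342930680488 O [ 0.6775337  -0.05078542] res mm [[0.0, -0.3], [-0.2, -0.0], [0.1, -0.9], [-0.1, 0.8], [0.2, -0.7], [-0.0, 0.4], [-0.1, -0.3], [0.0, 0.9]]
hasp [0.5447 0.0331]
hasp [ 0.5525 -0.0324]
hasp [ 0.5603 -0.098 ]
hasp [ 0.5681 -0.1635]
```

```bash
python3 -m pendant '0 0 0 0 60 30 1;0 0 0.1 -20 120 60 1;0 0 0.25 -50 180 80 1;0 0 0.25 -50 240 80 1;0 0 0.25 -55 330 80 1;0 0 0.25 -55 330 80 1;0 0 0.25 -55 330 80 1;0 0 0.25 -55 330 80 1;0 0 0.25 -55 330 80 1'
python3 -c "
from h import *
c=snap('wrist','w3.png')"
```

```text
time: 7.85
tcp_pos: [0.4194, 0.2529, 0.3198]
ee_rot: [[0.94, 0.342, -0.0], [0.342, -0.94, -0.0], [-0.0, 0.0, -1.0]]
contact_force: [0.2, -1.2, 0.2]
width: 1.0
grasp_force: 0.0
```

View pics/w3.png

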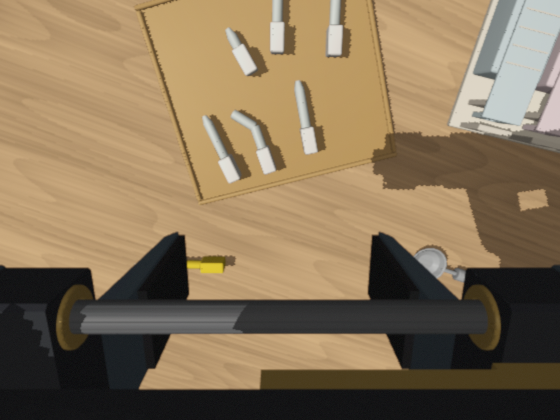

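Six pins, with shafts pointing away from the robot: straight ones with blocks at (228,170), (309,140), (277,40), (335,40); bent (265,158); short (246,62). Measuring the blocks.

```bash
cat > pins.py <<'E'
from h import *
def pins(c,zb=.032,roi=None,vis=None,verbose=True):
    f=c['frame']; hsv=cv2.cvtColor(f,cv2.COLOR_RGB2HSV)
    m=((hsv[:,:,1]<70)&(hsv[:,:,2]>110)).astype(np.uint8)
    tr=plane_poly(c,m); m&=tr
    n,lab,st,ce=cv2.connectedComponentsWithStats(m)
    out=[]
    for i in range(1,n):
        if st[i,4]<150: continue
        comp=lab==i; v=hsv[:,:,2]
        t,_=cv2.threshold(v[comp].reshape(-1,1),0,255,cv2.THRESH_OTSU)
        ys,xs=np.nonzero(comp); A=plane(c,np.c_[xs,ys],.022)[:,:2]
        w=comp&(v>t); nn,l2,s2,c2=cv2.connectedComponentsWithStats(w.astype(np.uint8)); k=1+np.argmax(s2[1:,4])
        ys,xs=np.nonzero(l2==k); B=plane(c,np.c_[xs,ys],zb)[:,:2]
        r=cv2.minAreaRect((B*1000).astype(np.float32)); L=sorted(r[1])
        ctr=np.array(r[0])/1000
        box=cv2.boxPoints(r)/1000; e=[box[1]-box[0],box[2]-box[1]]; e=max(e,key=np.linalg.norm); e/=np.linalg.norm(e)
        if e@(A.mean(0)-ctr)<0: e=-e
        yaw=np.arctan2(e[1],e[0])
        d=(A-ctr)@e; lat=(A-ctr)@np.array([-e[1],e[0]])
        far=lat[d>d.max()-.008].mean(); fwd=lat[(d>.018)&(d<.035)].mean()
        # shaft yaw refined from whole pin by lat vs d
        print('px',ce[i].round(),'blk',ctr.round(4),'yaw %.3f'%yaw,'size',np.round(L,1),'tip %.3f'%d.max(),'farlat mm %.1f'%(far*1e3),'otsu',t)
def plane_poly(c,m):
    P=np.array([[.677,.251,.011],[.53,.461,.011],[.333,.326,.011],[.478,.112,.011]]); P=P.mean(0)+(P-P.mean(0))*.96
    k=np.zeros_like(m); cv2.fillPoly(k,[proj(c,P).round().astype(np.int32)],1); return k
E
python3 -c "
from pins import *
c=snap('wrist'); pins(c)"
```

```text
px [277.  28.] blk [0.5682 0.3085] yaw -2.800 size [14.6 52.3] tip 0.026 farlat mm 0.1 otsu 178.0
px [334.  31.] blk [0.5895 0.2466] yaw -2.756 size [14.7 54.8] tip 0.029 farlat mm 0.2 otsu 185.0
px [240.  53.] blk [0.5294 0.341 ] yaw -2.268 size [15.4 53. ] tip 0.027 farlat mm 0.4 otsu 181.0
px [305. 121.] blk [0.485  0.2432] yaw -2.589 size [15.1 87.8] tip 0.045 farlat mm 1.2 otsu 186.0
px [256. 142.] blk [0.4378 0.2903] yaw -2.284 size [20.1 87.3] tip 0.045 farlat mm -2.3 otsu 181.0
px [221. 152.] blk [0.413  0.3293] yaw -2.362 size [14.9 87.5] tip 0.045 farlat mm -1.1 otsu 178.0
```

```bash
python3 -c "
from h import *
c=snap('wrist');f=c['frame']
for u,v in [(309,147),(309,140),(308,132),(306,122),(304,110),(302,98),(301,90)]: print(u,v,f[v,u-4:u+5].sum(1)//3, f[v,u])
"
```

```text
309 147 [216 219 217 217 216 216 215 214 214] [222 218 210]
309 140 [205 218 218 218 217 217 216 215 214] [223 218 211]
308 132 [219 220 220 219 218 218 217 216 210] [224 220 212]
306 122 [205 209 205 197 185 170 145 109  84] [186 189 182]
304 110 [205 209 207 199 187 171 144 107  83] [188 191 184]
302 98 [204 208 207 201 189 171 143 106  81] [190 193 186]
301 90 [205 207 206 198 185 164 128  98  82] [186 189 182]
```

```bash
sed -i "s/w=comp&(v>t);/w=cv2.morphologyEx((comp\&(v>190)\&(f[:,:,0].astype(int)>=f[:,:,1].astype(int)+1)).astype(np.uint8),cv2.MORPH_OPEN,np.ones((3,3)))>0;/" pins.py
python3 -c "
from pins import *
c=snap('wrist'); pins(c)"
```

```text
px [277.  28.] blk [0.5582 0.3056] yaw 0.348 size [13.7 29.1] tip 0.039 farlat mm -0.6 otsu 179.0
px [334.  31.] blk [0.5779 0.2421] yaw 0.348 size [14.8 29.2] tip 0.042 farlat mm -0.2 otsu 184.0
px [240.  53.] blk [0.5247 0.3284] yaw 0.485 size [12.9 30.8] tip 0.037 farlat mm 16.7 otsu 182.0
px [305. 121.] blk [0.4615 0.2286] yaw 0.551 size [14.9 30.8] tip 0.072 farlat mm -0.3 otsu 187.0
px [256. 142.] blk [0.4199 0.2702] yaw 0.664 size [15.  30.7] tip 0.069 farlat mm 16.7 otsu 181.0
px [221. 152.] blk [0.3933 0.3099] yaw 0.780 size [14.9 30.8] tip 0.071 farlat mm -1.4 otsu 178.0
```

```bash
python3 -m pendant '0 0 0.1 38 -27 -60 0.5;0 0 0.2 38 -27 -120 0.5;0 0 0.2 38 -27 -180 0.5;0 0 0.2 38 -27 -240 0.5;0 0 0.2 38 -27 -280 0.5;0 0 0.2 38 -27 -300 0.5;0 0 0.2 38 -27 -310 0.5;0 0 0.2 38 -27 -311 0.5;0 0 0.2 38 -27 -311 0.1;0 0 0.2 38 -27 -311 0.1;0 0 0.2 38 -27 -311 0.1;0 0 0.2 38 -27 -311 0.1' 40
```

```text
time: 9.55
tcp_pos: [0.4575, 0.2267, 0.0094]
ee_rot: [[0.853, 0.523, 0.001], [0.523, -0.853, 0.0], [0.001, 0.0, -1.0]]
contact_force: [-0.9, -0.7, 7.7]
width: 0.175
grasp_force: 40.0
```

```bash
python3 -m pendant '0 0 0 0 0 20 0.1;0 0 0 0 0 60 0.1;0 0 -0.1 0 -20 100 0.1;0 0 -0.25 -5 -80 100 0.1;0 0 -0.4 -10 -140 90 0.1;0 0 -0.431 -14 -205 70 0.1;0 0 -0.431 -14 -205 60 0.1;0 0 -0.431 -14 -205 60 0.1;0 0 -0.431 -14 -205 60 0.1'
python3 -c "
from h import *
c=snap('wrist','w4.png')"
```

```text
time: 10.68
tcp_pos: [0.4436, 0.0226, 0.0693]
ee_rot: [[0.993, 0.12, 0.0], [0.12, -0.993, 0.0], [0.0, -0.0, -1.0]]
contact_force: [0.0, -0.7, -0.4]
width: 0.173
grasp_force: 40.0
```

View pics/w4.png

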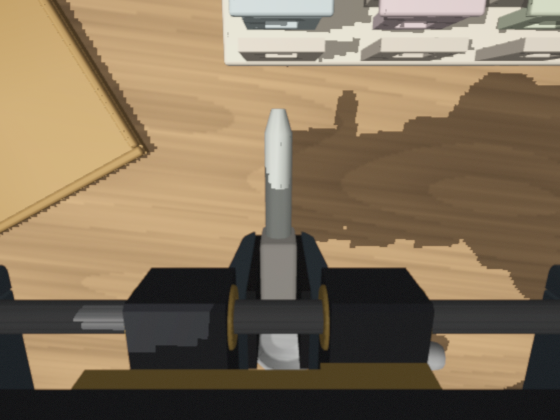

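Wrist view: the pin is held straight, tip at (278,110), shaft ~266–291 wide, and row 0's front eye is at (242–324,~50). Zooming to measure the lateral offset.

```bash
python3 -c "
import cv2
i=cv2.imread('pics/w4.png')[0:150,215:355]
cv2.imwrite('pics/w4c.png',cv2.resize(i,None,fx=4,fy=4,interpolation=cv2.INTER_CUBIC))"
```

```text
(no output)
```

View pics/w4c.png

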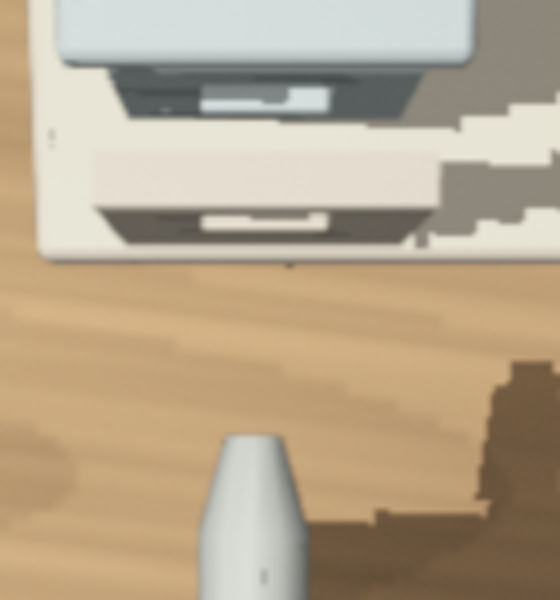

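```bash
python3 - <<'E'
from h import *
c=snap('wrist'); s=arm.sense(); R=np.array(s['ee_rot']); p=np.array(s['tcp_pos'])
def tool(X): return ((X-p)@R*1000).round(1)
o=-.5
print('tcp',p,'yaw',np.arctan2(R[1,0],R[0,0]))
print('eye top front',tool(plane(c,np.array([(238.75,51.75),(325.25,51.75)])+o*.25,.055)))
print('lid',tool(plane(c,np.array([(230,16.25),(333.25,16.25)]),.061)))
print('sill',tool(plane(c,np.array([(265,55.5),(297.4,55.5)]),.032)))
zp=p[2]+.010
print('shaft',tool(plane(c,[(264.75,140),(292,140),(264.5,220),(293,220)],zp)),'tip',tool(plane(c,[(278.25,108.75)],zp+.003)))
w=plane(c,np.array([(238.75,51.75),(325.25,51.75)]),.055);print(w,w.mean(0))
E
```

```text
tcp [0.44363195 0.02259171 0.06939586] yaw 0.12066321453393898
eye top front [[101.  -18.   14.5]
 [101.   22.   14.5]]
lid [[114.6 -20.7   8.5]
 [114.6  24.4   8.5]]
sill [[101.7  -6.5  37.5]
 [101.7  10.3  37.5]]
shaft [[ 63.1  -5.4  -9.9]
 [ 63.1   6.2  -9.9]
 [ 27.1  -6.  -10. ]
 [ 27.1   7.  -10. ]] tip [[ 76.1   0.3 -12.9]]
[[0.5416925  0.05251556 0.055     ]
 [0.54647376 0.01281394 0.055     ]] [0.54408313 0.03266475 0.055     ]
```

Eye width measures 40.0 mm (matches). The pin is 1.6 mm off centre laterally and needs 81 mm of travel to seat.

```bash
python3 -m pendant '0 0 0 0.2 -1.6 -20 0.1;0 0 0 0.2 -1.6 -39 0.1;0 0 0 0.2 -1.6 -39 0.1;0 0 0 0.2 -1.6 -39 0.1;0 0 0 15 0.2 -39 0.1;0 0 0 25 1.4 -39 0.1;0 0 0 35 2.6 -39 0.1;0 0 0 45 3.8 -39 0.1;0 0 0 52 4.6 -39 0.1;0 0 0 60 5.6 -39 0.1;0 0 0 66 6.4 -39 0.1;0 0 0 72 7.1 -39 0.1;0 0 0 76 7.6 -39 0.1;0 0 0 76 7.6 -39 0.1'
```

```text
time: 12.52
tcp_pos: [0.5194, 0.0292, 0.0299]
ee_rot: [[0.993, 0.119, 0.0], [0.119, -0.993, 0.0], [0.0, -0.0, -1.0]]
contact_force: [-0.6, 0.3, 0.0]
width: 0.173
grasp_force: 40.0
```

Sliding freely; now to the stop.

```bash
python3 -m pendant '0 0 0 2 0.2 0 0.1;0 0 0 4 0.5 0 0.1;0 0 0 5 0.6 0 0.1;0 0 0 6 0.7 0 0.1;0 0 0 6 0.7 0 0.1'
```

```text
time: 13.15
tcp_pos: [0.5243, 0.0298, 0.0297]
ee_rot: [[0.993, 0.119, -0.002], [0.119, -0.993, -0.0], [-0.002, -0.0, -1.0]]
contact_force: [-4.6, -0.5, 3.0]
width: 0.172
grasp_force: 40.0
```

```bash
python3 -m pendant '0 0 0 1.5 0.2 0 0.1;0 0 0 1.5 0.2 0 0.5;0 0 0 1.5 0.2 0 0.5;0 0 0 1.5 0.2 0 0.5;0 0 0 0 0 40 0.5;0 0 0 -20 40 90 0.5;0 0 0.1 -60 90 140 0.5;0 0 0.2 -90 140 190 0.5;0 0 0.23 -100 190 230 0.5;0 0 0.23 -105 223 270 0.5;0 0 0.23 -105 223 290 0.5;0 0 0.23 -105 223 290 0.5;0 0 0.23 -105 223 290 0.5'
python3 -c "
from pins import *
c=snap('wrist','w5.png'); pins(c); snap('top','t5.png')"
```

```text
time: 14.78
tcp_pos: [0.4199, 0.2527, 0.3193]
ee_rot: [[0.94, 0.342, -0.0], [0.342, -0.94, -0.0], [-0.0, 0.0, -1.0]]
contact_force: [0.4, 1.0, -1.3]
width: 0.503
grasp_force: 0.0
px [276.  28.] blk [0.5578 0.3056] yaw 0.348 size [14.9 30.1] tip 0.039 farlat mm -1.6 otsu 188.0
px [334.  30.] blk [0.5777 0.2416] yaw 0.386 size [14.7 30.7] tip 0.043 farlat mm -1.8 otsu 192.0
px [240.  53.] blk [0.5242 0.3284] yaw 0.454 size [14.5 31.7] tip 0.037 farlat mm 17.6 otsu 187.0
px [256. 142.] blk [0.42   0.2701] yaw 0.664 size [15.  31.8] tip 0.070 farlat mm 16.8 otsu 182.0
px [220. 152.] blk [0.3934 0.3098] yaw 0.772 size [14.9 32.1] tip 0.071 farlat mm -0.5 otsu 185.0
```

```bash
python3 -m pendant '0 0 0.15 -30 53 -60 0.4;0 0 0.3 -30 53 -120 0.4;0 0 0.426 -30 53 -180 0.4;0 0 0.426 -30 53 -240 0.4;0 0 0.426 -30 53 -280 0.4;0 0 0.426 -30 53 -300 0.4;0 0 0.426 -30 53 -310 0.4;0 0 0.426 -30 53 -310 0.4;0 0 0.426 -30 53 -310 0.1;0 0 0.426 -30 53 -310 0.1;0 0 0.426 -30 53 -310 0.1;0 0 0.426 -30 53 -310 0.1' 40
```

```text
time: 16.38
tcp_pos: [0.3907, 0.3062, 0.0107]
ee_rot: [[0.715, 0.7, 0.001], [0.7, -0.715, 0.001], [0.001, 0.0, -1.0]]
contact_force: [-1.1, -2.1, 9.5]
width: 0.173
grasp_force: 40.0
```

```bash
python3 -m pendant '0 0 0 0 0 20 0.1;0 0 0 0 0 60 0.1;0 0 -0.1 20 -40 95 0.1;0 0 -0.25 40 -100 95 0.1;0 0 -0.4 50 -160 95 0.1;0 0 -0.55 55 -220 95 0.1;0 0 -0.655 58 -280 80 0.1;0 0 -0.655 60 -335 70 0.1;0 0 -0.655 60 -351 59 0.1;0 0 -0.655 60 -351 59 0.1;0 0 -0.655 60 -351 59 0.1;0 0 -0.655 60 -351 59 0.1'
cat > meas.py <<'E'
from h import *
import sys
# automatic: shaft centre / tip from lateral profile; eye from predicted region
def tool(X,p,R): return ((X-p)@R*1000).round(1)
def run(za,hx,hy,fn):
    s=arm.sense(); R=np.array(s['ee_rot']); p=np.array(s['tcp_pos']); c=snap('wrist',fn)
    g=cv2.cvtColor(c['frame'],cv2.COLOR_RGB2HSV)
    m=((g[:,:,1]<60)&(g[:,:,2]>90)).astype(np.uint8)
    zp=p[2]+za
    for d in(.03,.04,.05,.06):
        P=p+R@[d,0,0]; P[2]=zp; u,v=proj(c,P)[0]; v=int(round(v)); xs=np.nonzero(m[v,int(u)-25:int(u)+26])[0]+int(u)-25
        print('shaft',tool(plane(c,[(xs.min()-.5,v),(xs.max()+.5,v)],zp),p,R)[:,:2].tolist())
    yh=np.array([-.119,.993]); E=[np.r_[np.array([hx,hy])+yh*k,.055] for k in(.02,-.02)]
    print('eye px pred',proj(c,E).round(1).tolist(),'tip px',proj(c,[np.r_[(p+R@[.076,0,0])[:2],zp]]).round(1).tolist())
    print('pred eye in tool',tool(np.array(E),p,R).tolist(),'tcp',p.round(4),'yaw %.4f'%np.arctan2(R[1,0],R[0,0]))
    u,v=proj(c,E).mean(0); x0=int(u)-70; y0=max(0,int(v)-50)
    i=c['frame'][y0:y0+150,x0:x0+140,::-1]; cv2.imwrite('pics/c_'+fn,cv2.resize(i,None,fx=4,fy=4,interpolation=cv2.INTER_CUBIC)); print('crop off',x0,y0)
E
python3 -c "
from meas import *
run(.0083,.552,-.0328,'w6.png')"
```

```text
time: 17.88
tcp_pos: [0.4504, -0.0441, 0.0693]
ee_rot: [[0.993, 0.121, 0.001], [0.121, -0.993, -0.0], [0.001, 0.0, -1.0]]
contact_force: [-1.0, -0.5, -0.6]
width: 0.166
grasp_force: 40.0
shaft [[29.9, -5.5], [29.9, 5.5]]
shaft [[39.8, -5.4], [39.8, 6.3]]
shaft [[49.8, -5.7], [49.8, 6.2]]
shaft [[59.9, -5.6], [59.9, 6.1]]
eye px pred [[236.5, 48.7], [323.3, 48.8]] tip px [[277.4, 108.7]]
pred eye in tool [[102.2, -18.9, 14.3], [102.1, 21.1, 14.3]] tcp [ 0.4504 -0.0441  0.0693] yaw 0.1215
crop off 209 0
```

View pics/c_w6.png

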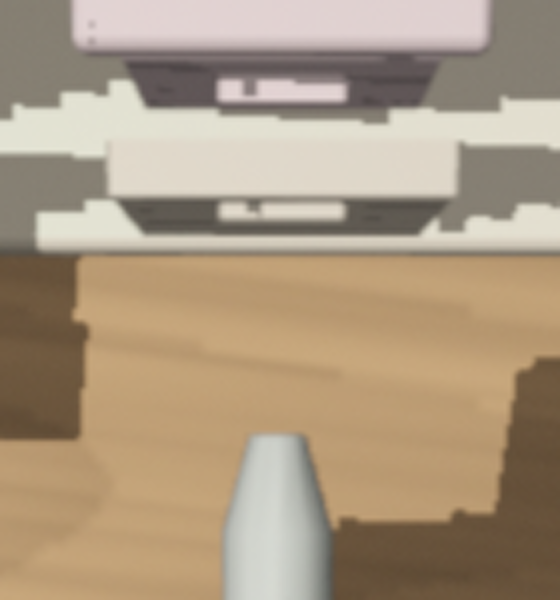

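Row 1's eye at px (236–323.8, 49.5) matches the prediction to within 1 px. The pin is 0.75 mm off laterally.

```bash
python3 -m pendant '0 0 0 0 -0.8 -20 0.1;0 0 0 0 -0.8 -37.5 0.1;0 0 0 0 -0.8 -37.5 0.1;0 0 0 0 -0.8 -37.5 0.1;0 0 0 15 1.0 -37.5 0.1;0 0 0 25 2.2 -37.5 0.1;0 0 0 35 3.4 -37.5 0.1;0 0 0 45 4.6 -37.5 0.1;0 0 0 52 5.4 -37.5 0.1;0 0 0 60 6.4 -37.5 0.1;0 0 0 66 7.1 -37.5 0.1;0 0 0 72 7.8 -37.5 0.1;0 0 0 76 8.3 -37.5 0.1;0 0 0 76 8.3 -37.5 0.1'
```

```text
time: 19.68
tcp_pos: [0.5264, -0.0368, 0.0314]
ee_rot: [[0.993, 0.12, 0.0], [0.12, -0.993, -0.0], [0.0, 0.0, -1.0]]
contact_force: [0.5, -0.3, -0.6]
width: 0.173
grasp_force: 40.0
```

```bash
python3 -m pendant '0 0 0 2 0.2 0 0.1;0 0 0 4 0.5 0 0.1;0 0 0 5 0.6 0 0.1;0 0 0 6 0.7 0 0.1;0 0 0 6 0.7 0 0.1'
```

```text
time: 20.3
tcp_pos: [0.5322, -0.0361, 0.0314]
ee_rot: [[0.993, 0.12, -0.0], [0.12, -0.993, 0.0], [-0.0, -0.0, -1.0]]
contact_force: [0.3, -0.6, -0.9]
width: 0.169
grasp_force: 40.0
```

```bash
python3 -m pendant '0 0 0 1 0.1 0 0.1;0 0 0 2 0.2 0 0.1;0 0 0 2 0.2 0 0.1'
```

```text
time: 20.68
tcp_pos: [0.5322, -0.0359, 0.031]
ee_rot: [[0.993, 0.12, -0.004], [0.12, -0.993, 0.0], [-0.004, -0.001, -1.0]]
contact_force: [-10.0, -2.6, 5.2]
width: 0.175
grasp_force: 40.0
```

Contact, seated. Release and return to the tray view.

```bash
python3 -m pendant '0 0 0 0 0 0 0.5;0 0 0 0 0 0 0.5;0 0 0 0 0 0 0.5;0 0 0 -1 0 40 0.5;0 0 0 -20 40 90 0.5;0 0 0.1 -60 90 140 0.5;0 0 0.2 -90 150 190 0.5;0 0 0.23 -85 210 230 0.5;0 0 0.23 -80 270 270 0.5;0 0 0.23 -73 288 290 0.5;0 0 0.23 -73 288 290 0.5;0 0 0.23 -73 288 290 0.5;0 0 0.23 -73 288 290 0.5'
python3 -c "
from pins import *
c=snap('wrist','w7.png'); pins(c)"
```

```text
time: 22.3
tcp_pos: [0.4606, 0.2508, 0.3199]
ee_rot: [[0.94, 0.342, -0.002], [0.342, -0.94, -0.001], [-0.002, 0.0, -1.0]]
contact_force: [0.5, 0.5, 0.1]
width: 0.497
grasp_force: 0.0
px [320.  53.] blk [0.5778 0.2419] yaw 0.348 size [15.2 30.7] tip 0.071 farlat mm -0.6 otsu 187.0
px [263.  53.] blk [0.5582 0.3052] yaw 0.286 size [14.6 31.2] tip 0.063 farlat mm 2.2 otsu 182.0
px [228.  87.] blk [0.5224 0.3325] yaw 0.865 size [15.2 31. ] tip 0.040 farlat mm -0.4 otsu 187.0
px [244. 171.] blk [0.42   0.2699] yaw 0.676 size [15.2 31.5] tip 0.070 farlat mm 16.0 otsu 183.0
```

View pics/w7.png

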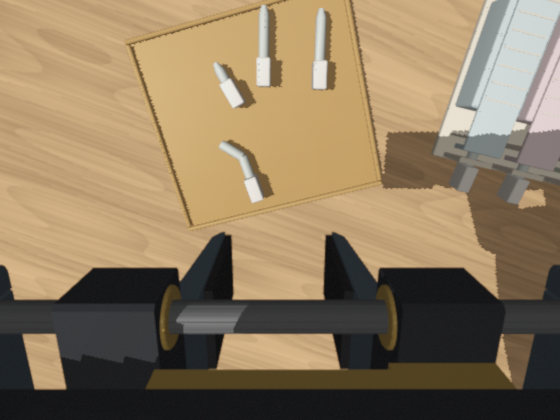

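The two inserted pins' blocks show at (466,177) and (513,190). Remaining: sound pins at (263,70) and (320,75), short at (231,92), bent at (252,185).

```bash
python3 -m pendant '0 0 0 50 -5 -30 0.5;0 0 0 100 -11 -70 0.5;0 0 0 112 -11 -130 0.5;0 0 0 112 -11 -190 0.5;0 0 0 112 -11 -245 0.5;0 0 0 112 -11 -285 0.5;0 0 0 112 -11 -302 0.5;0 0 0 112 -11 -311 0.5;0 0 0 112 -11 -311 0.5;0 0 0 112 -11 -311 0.1;0 0 0 112 -11 -311 0.1;0 0 0 112 -11 -311 0.1;0 0 0 112 -11 -311 0.1' 40
```

```text
time: 23.98
tcp_pos: [0.5734, 0.2412, 0.0109]
ee_rot: [[0.939, 0.343, 0.0], [0.343, -0.939, 0.0], [0.001, 0.0, -1.0]]
contact_force: [-2.7, -1.4, 6.2]
width: 0.173
grasp_force: 40.0
```

```bash
python3 -m pendant '0 0 0 0 0 20 0.1;0 0 0 0 0 60 0.1;0 0 0 -30 -30 100 0.1;0 0 0 -75 -65 100 0.1;0 0 -0.1 -115 -110 100 0.1;0 0 -0.23 -115 -170 95 0.1;0 0 -0.23 -115 -230 95 0.1;0 0 -0.23 -115 -290 90 0.1;0 0 -0.23 -115 -340 75 0.1;0 0 -0.23 -115 -352 58 0.1;0 0 -0.23 -115 -352 58 0.1;0 0 -0.23 -115 -352 58 0.1;0 0 -0.23 -115 -352 58 0.1'
python3 -c "
from meas import *
run(.0081,.5597,-.0984,'w8.png')"
```

```text
time: 25.6
tcp_pos: [0.4587, -0.1103, 0.0692]
ee_rot: [[0.993, 0.121, 0.001], [0.121, -0.993, -0.0], [0.001, 0.0, -1.0]]
contact_force: [0.3, 0.4, -0.8]
width: 0.173
grasp_force: 40.0
shaft [[29.9, -5.5], [29.9, 5.5]]
shaft [[40.2, -5.4], [40.2, 6.3]]
shaft [[50.2, -5.3], [50.2, 5.8]]
shaft [[59.9, -5.6], [59.9, 6.1]]
eye px pred [[235.0, 49.8], [321.7, 49.9]] tip px [[277.4, 108.7]]
pred eye in tool [[101.8, -19.6, 14.3], [101.7, 20.4, 14.4]] tcp [ 0.4587 -0.1103  0.0692] yaw 0.1210
crop off 208 0
```

View pics/c_w8.png

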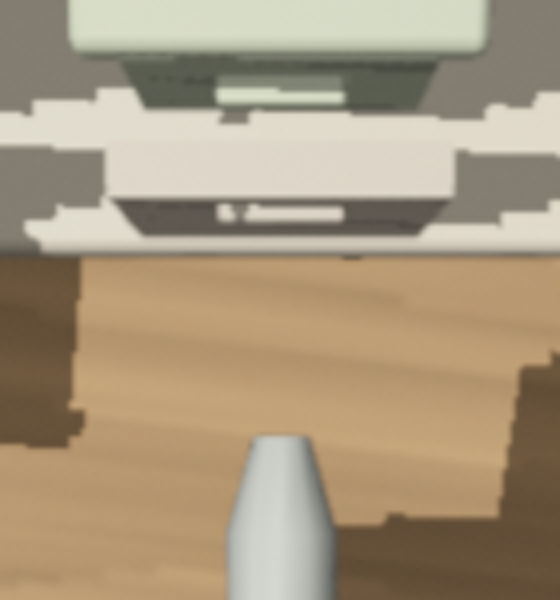

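Row 2's eye centre is at px 278.1 and the tip at 278.2, so it's aligned. Insert.

```bash
python3 -m pendant '0 0 0 0 0 -20 0.1;0 0 0 0 0 -37.5 0.1;0 0 0 0 0 -37.5 0.1;0 0 0 0 0 -37.5 0.1;0 0 0 15 1.8 -37.5 0.1;0 0 0 25 3 -37.5 0.1;0 0 0 35 4.2 -37.5 0.1;0 0 0 45 5.4 -37.5 0.1;0 0 0 52 6.2 -37.5 0.1;0 0 0 60 7.2 -37.5 0.1;0 0 0 66 7.9 -37.5 0.1;0 0 0 72 8.6 -37.5 0.1;0 0 0 76 9.1 -37.5 0.1;0 0 0 78 9.3 -37.5 0.1;0 0 0 80 9.6 -37.5 0.1;0 0 0 82 9.8 -37.5 0.1;0 0 0 82 9.8 -37.5 0.1'
```

```text
time: 27.78
tcp_pos: [0.5402, -0.1011, 0.0309]
ee_rot: [[0.993, 0.119, -0.0], [0.119, -0.993, 0.0], [-0.0, -0.0, -1.0]]
contact_force: [-0.1, -1.0, -1.3]
width: 0.172
grasp_force: 40.0
```

```bash
python3 -m pendant '0 0 0 1 0.1 0 0.1;0 0 0 2 0.2 0 0.1;0 0 0 2.5 0.3 0 0.1;0 0 0 2.5 0.3 0 0.1'
```

```text
time: 28.28
tcp_pos: [0.5403, -0.1008, 0.0304]
ee_rot: [[0.993, 0.12, -0.005], [0.12, -0.993, 0.0], [-0.005, -0.001, -1.0]]
contact_force: [-13.6, -5.9, 7.8]
width: 0.176
grasp_force: 40.0
```

Seated. Release and return for the fourth pin.

```bash
python3 -m pendant '0 0 0 0 0 0 0.5;0 0 0 0 0 0 0.5;0 0 0 0 0 0 0.5;0 0 0 -1 0 40 0.5;0 0 0 -20 40 90 0.5;0 0 0.1 -60 90 140 0.5;0 0 0.2 -80 150 190 0.5;0 0 0.23 -80 210 230 0.5;0 0 0.23 -80 270 270 0.5;0 0 0.23 -80 325 290 0.5;0 0 0.23 -80 352 290 0.5;0 0 0.23 -80 352 290 0.5;0 0 0.23 -80 352 290 0.5;0 0 0.23 -80 352 290 0.5'
python3 -c "
from pins import *
c=snap('wrist','w9.png'); pins(c)"
```

```text
time: 30.02
tcp_pos: [0.4625, 0.25, 0.3202]
ee_rot: [[0.94, 0.342, -0.001], [0.342, -0.94, -0.001], [-0.001, 0.0, -1.0]]
contact_force: [-0.6, -0.9, -0.1]
width: 0.502
grasp_force: 0.0
px [262.  55.] blk [0.5583 0.3056] yaw 0.340 size [14.1 29.7] tip 0.063 farlat mm -1.5 otsu 184.0
px [227.  88.] blk [0.5231 0.3271] yaw 0.310 size [14.3 28.3] tip 0.035 farlat mm 22.1 otsu 185.0
px [243. 172.] blk [0.4201 0.2701] yaw 0.680 size [15.3 32. ] tip 0.070 farlat mm 15.7 otsu 183.0
```

```bash
python3 -m pendant '0 0 0 45 27 -30 0.28;0 0 0 85 50 -70 0.28;0 0 0 93 54.5 -130 0.28;0 0 0 93 54.5 -190 0.28;0 0 0 93 54.5 -245 0.28;0 0 0 93 54.5 -270 0.28;0 0 0 93 54.5 -270 0.28;0 0 0 93 54.5 -285 0.28;0 0 0 93 54.5 -302 0.28;0 0 0 93 54.5 -311 0.28;0 0 0 93 54.5 -311 0.28;0 0 0 93 54.5 -311 0.1;0 0 0 93 54.5 -311 0.1;0 0 0 93 54.5 -311 0.1;0 0 0 93 54.5 -311 0.1' 40
```

```text
time: 31.95
tcp_pos: [0.5559, 0.3058, 0.0104]
ee_rot: [[0.939, 0.343, 0.0], [0.343, -0.939, 0.0], [0.001, -0.0, -1.0]]
contact_force: [-1.0, -0.6, 5.7]
width: 0.173
grasp_force: 40.0
```

```bash
python3 -m pendant '0 0 0 0 0 20 0.1;0 0 0 0 0 60 0.1;0 0 0 -30 -30 100 0.1;0 0 0 -65 -80 100 0.1;0 0 -0.1 -100 -130 100 0.1;0 0 -0.23 -100 -190 95 0.1;0 0 -0.23 -100 -250 95 0.1;0 0 -0.23 -100 -310 95 0.1;0 0 -0.23 -98 -370 90 0.1;0 0 -0.23 -92 -430 75 0.1;0 0 -0.23 -88 -482 59 0.1;0 0 -0.23 -88 -482 59 0.1;0 0 -0.23 -88 -482 59 0.1;0 0 -0.23 -88 -482 59 0.1'
python3 -c "
from meas import *
run(.0086,.5675,-.1639,'w10.png')"
```

```text
time: 33.7
tcp_pos: [0.4678, -0.1754, 0.0696]
ee_rot: [[0.993, 0.121, 0.001], [0.121, -0.993, -0.0], [0.001, 0.0, -1.0]]
contact_force: [-0.6, -1.0, -1.1]
width: 0.173
grasp_force: 40.0
shaft [[30.0, -5.5], [30.0, 5.5]]
shaft [[39.9, -5.4], [39.9, 5.8]]
shaft [[49.9, -5.3], [49.9, 5.7]]
shaft [[60.0, -5.6], [60.0, 6.1]]
eye px pred [[235.6, 53.1], [321.9, 53.2]] tip px [[277.4, 108.8]]
pred eye in tool [[100.4, -19.4, 14.6], [100.3, 20.6, 14.6]] tcp [ 0.4678 -0.1754  0.0696] yaw 0.1211
crop off 208 3
```

View pics/c_w10.png

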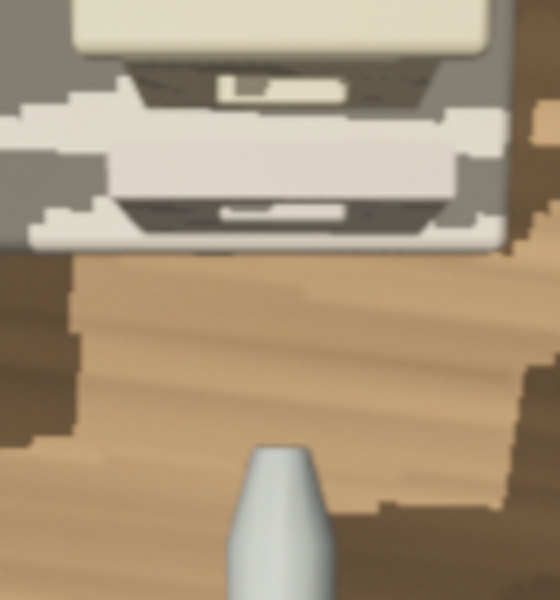

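Row 3's eye centre is at px 278.5 and the tip at 278.2, so it's aligned. Insert.

```bash
python3 -m pendant '0 0 0 0 0 -20 0.1;0 0 0 0 0 -38 0.1;0 0 0 0 0 -38 0.1;0 0 0 0 0 -38 0.1;0 0 0 15 1.8 -38 0.1;0 0 0 25 3 -38 0.1;0 0 0 35 4.2 -38 0.1;0 0 0 45 5.4 -38 0.1;0 0 0 52 6.2 -38 0.1;0 0 0 60 7.2 -38 0.1;0 0 0 66 7.9 -38 0.1;0 0 0 72 8.6 -38 0.1;0 0 0 76 9.1 -38 0.1;0 0 0 79 9.4 -38 0.1;0 0 0 81 9.7 -38 0.1;0 0 0 83 9.9 -38 0.1;0 0 0 83 9.9 -38 0.1'
```

```text
time: 35.88
tcp_pos: [0.5505, -0.1664, 0.0309]
ee_rot: [[0.993, 0.12, -0.0], [0.12, -0.993, 0.0], [-0.0, -0.0, -1.0]]
contact_force: [-0.8, 0.1, -0.4]
width: 0.171
grasp_force: 40.4
```

```bash
python3 -m pendant '0 0 0 1 0.1 0 0.1;0 0 0 2 0.2 0 0.1;0 0 0 2 0.2 0 0.1'
```

```text
time: 36.25
tcp_pos: [0.5506, -0.1662, 0.0307]
ee_rot: [[0.993, 0.12, -0.004], [0.12, -0.993, 0.001], [-0.004, -0.001, -1.0]]
contact_force: [-14.9, -6.0, 11.5]
width: 0.176
grasp_force: 48.4
```

```bash
python3 -m pendant '0 0 0 0 0 0 0.5;0 0 0 0 0 0 0.5;0 0 0 0 0 0 0.5;0 0 0 -1 0 40 0.5;0 0 0 -20 40 90 0.5;0 0 0.1 -60 90 140 0.5;0 0 0.2 -80 150 190 0.5;0 0 0.23 -90 210 230 0.5;0 0 0.23 -100 270 270 0.5;0 0 0.23 -100 330 290 0.5;0 0 0.23 -95 390 290 0.5;0 0 0.23 -90 416 290 0.5;0 0 0.23 -90 416 290 0.5;0 0 0.23 -90 416 290 0.5;0 0 0.23 -90 416 290 0.5'
python3 -c "
from pins import *
c=snap('wrist','w11.png'); pins(c); snap('top','t11.png')"
```

```text
time: 38.12
tcp_pos: [0.4625, 0.2487, 0.3205]
ee_rot: [[0.94, 0.342, -0.0], [0.342, -0.94, -0.0], [-0.001, 0.0, -1.0]]
contact_force: [0.7, -0.3, -0.6]
width: 0.5
grasp_force: 0.0
px [226.  88.] blk [0.5232 0.3271] yaw 0.375 size [13.5 28.5] tip 0.037 farlat mm 20.4 otsu 186.0
px [242. 172.] blk [0.4201 0.27  ] yaw 0.675 size [15.2 31.6] tip 0.070 farlat mm 16.1 otsu 184.0
```

```bash
python3 -m pendant '0 0 0.15 40 50 -30 0.5;0 0 0.3 60 84 -80 0.5;0 0 0.45 60 84 -140 0.5;0 0 0.516 60 84 -200 0.5;0 0 0.516 60 84 -250 0.5;0 0 0.516 60 84 -285 0.5;0 0 0.516 60 84 -302 0.5;0 0 0.516 60 84 -311 0.5;0 0 0.516 60 84 -311 0.5;0 0 0.516 60 84 -311 0.1;0 0 0.516 60 84 -311 0.1;0 0 0.516 60 84 -311 0.1;0 0 0.516 60 84 -311 0.1' 40
```

```text
time: 39.85
tcp_pos: [0.5229, 0.3339, 0.0103]
ee_rot: [[0.648, 0.762, 0.0], [0.762, -0.648, 0.0], [0.0, 0.0, -1.0]]
contact_force: [-1.0, -0.1, 6.1]
width: 0.171
grasp_force: 40.0
```

```bash
python3 -m pendant '0 0 0 0 0 30 0.1;0 0 0 0 0 80 0.1;0 0 -0.15 -20 -50 110 0.1;0 0 -0.3 -40 -105 130 0.1;0 0 -0.45 -50 -160 130 0.1;0 0 -0.6 -50 -220 130 0.1;0 0 -0.75 -50 -280 130 0.1;0 0 -0.8 -50 -340 130 0.1;0 0 -0.8 -50 -400 130 0.1;0 0 -0.8 -45 -460 130 0.1;0 0 -0.8 -40 -520 130 0.1;0 0 -0.8 -35 -580 120 0.1;0 0 -0.8 -28 -635 100 0.1;0 0 -0.8 -28 -674 70 0.1;0 0 -0.8 -28 -674 40 0.1;0 0 -0.8 -28 -674 40 0.1;0 0 -0.8 -28 -674 40 0.1'
```

```text
time: 41.98
tcp_pos: [0.4951, -0.3401, 0.0509]
ee_rot: [[0.998, 0.066, 0.0], [0.066, -0.998, -0.0], [0.0, 0.0, -1.0]]
contact_force: [0.2, 0.1, -0.6]
width: 0.171
grasp_force: 40.0
```

```bash
python3 -m pendant '0 0 0 0 0 -20 0.1;0 0 0 0 0 -34 0.1;0 0 0 0 0 -40 0.1;0 0 0 0 0 -40 0.1'
```

```text
time: 42.48
tcp_pos: [0.4947, -0.3401, 0.0096]
ee_rot: [[0.998, 0.066, -0.0], [0.066, -0.998, 0.0], [-0.0, -0.0, -1.0]]
contact_force: [-0.0, -0.1, 0.3]
width: 0.174
grasp_force: 40.0
```

```bash
python3 -m pendant '0 0 0 0 0 0 0.4;0 0 0 0 0 0 0.4;0 0 0 0 0 0 0.4;0 0 0 0 0 50 0.4;0 0 0 0 0 110 0.4;0 0 0 -15 60 160 0.4;0 0 0.05 -30 120 200 0.4;0 0 0.055 -35 180 200 0.4;0 0 0.055 -40 250 200 0.4;0 0 0.055 -40 250 200 0.4;0 0 0.055 -40 250 200 0.4;0 0 0.055 -40 250 200 0.4'
python3 -c "
from h import *
snap('wrist','w12.png')"
```

```text
time: 43.98
tcp_pos: [0.4549, -0.0906, 0.2101]
ee_rot: [[0.993, 0.121, 0.0], [0.121, -0.993, -0.0], [0.0, 0.0, -1.0]]
contact_force: [0.9, -0.1, 0.7]
width: 0.4
grasp_force: 0.0
```

View pics/w12.png

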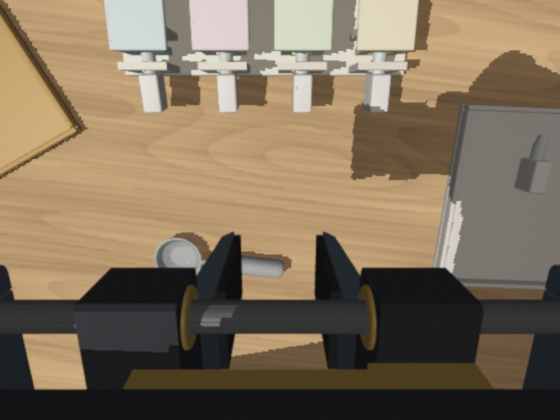

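All four pins are through their eyes with the blocks against the front eyes (150,92), (227,92), (303,92), (377,92). The short pin lies in the dish at (538,165). Now the bent pin.

```bash
python3 -m pendant '0 0 0 0 60 40 0.4;0 0 0.1 0 120 80 0.4;0 0 0.2 -10 180 110 0.4;0 0 0.228 -20 240 110 0.4;0 0 0.228 -30 300 110 0.4;0 0 0.228 -35 344 110 0.4;0 0 0.228 -35 344 110 0.4;0 0 0.228 -35 344 110 0.4;0 0 0.228 -35 344 110 0.4'
python3 -c "
from pins import *
c=snap('wrist','w13.png'); pins(c)"
```

```text
time: 45.15
tcp_pos: [0.4202, 0.2524, 0.3198]
ee_rot: [[0.941, 0.34, -0.0], [0.34, -0.941, -0.0], [-0.0, 0.0, -1.0]]
contact_force: [-0.1, -0.5, -0.3]
width: 0.396
grasp_force: 0.0
px [256. 142.] blk [0.42   0.2701] yaw 0.679 size [15.4 31.9] tip 0.070 farlat mm 15.9 otsu 184.0
```

```bash
python3 -m pendant '0 0 0.15 0 18 -60 0.4;0 0 0.332 0 18 -120 0.4;0 0 0.332 0 18 -180 0.4;0 0 0.332 0 18 -240 0.4;0 0 0.332 0 18 -285 0.4;0 0 0.332 0 18 -302 0.4;0 0 0.332 0 18 -311 0.4;0 0 0.332 0 18 -311 0.4;0 0 0.332 0 18 -311 0.1;0 0 0.332 0 18 -311 0.1;0 0 0.332 0 18 -311 0.1;0 0 0.332 0 18 -311 0.1' 40
```

```text
time: 46.7
tcp_pos: [0.4202, 0.2721, 0.0097]
ee_rot: [[0.777, 0.63, 0.001], [0.63, -0.777, 0.001], [0.001, 0.0, -1.0]]
contact_force: [-0.9, -2.0, 11.4]
width: 0.172
grasp_force: 40.0
```

```bash
python3 -m pendant '0 0 0 0 0 30 0.1;0 0 0 0 0 80 0.1;0 0 -0.15 15 -45 120 0.1;0 0 -0.3 25 -100 130 0.1;0 0 -0.45 30 -160 130 0.1;0 0 -0.6 35 -220 130 0.1;0 0 -0.62 35 -280 130 0.1;0 0 -0.62 35 -340 130 0.1;0 0 -0.62 30 -400 130 0.1;0 0 -0.62 20 -460 130 0.1;0 0 -0.62 0 -515 130 0.1;0 0 -0.62 -15 -570 120 0.1;0 0 -0.62 -24 -625 90 0.1;0 0 -0.62 -24 -644 60 0.1;0 0 -0.62 -24 -644 40 0.1;0 0 -0.62 -24 -644 40 0.1;0 0 -0.62 -24 -644 40 0.1'
```

```text
time: 48.82
tcp_pos: [0.3962, -0.3716, 0.0498]
ee_rot: [[0.998, 0.062, 0.0], [0.062, -0.998, -0.0], [0.0, 0.0, -1.0]]
contact_force: [0.3, 0.5, -0.9]
width: 0.175
grasp_force: 40.0
```

```bash
python3 -m pendant '0 0 0 0 0 -20 0.1;0 0 0 0 0 -34 0.1;0 0 0 0 0 -39.5 0.1;0 0 0 0 0 -39.5 0.1'
```

```text
time: 49.32
tcp_pos: [0.3956, -0.372, 0.0089]
ee_rot: [[0.998, 0.061, -0.001], [0.061, -0.998, 0.001], [-0.001, -0.001, -1.0]]
contact_force: [0.5, 0.0, 0.5]
width: 0.175
grasp_force: 40.0
```

Release, retreat toward the start pose, and take a final look.

```bash
python3 -m pendant '0 0 0 0 0 0 0.3;0 0 0 0 0 0 0.3;0 0 0 0 0 0 0.3;0 0 0 0 0 50 0.3;0 0 0 0 0 110 0.3;0 0 0 -30 -55 160 0.3;0 0 0 -60 -110 200 0.3;0 0 0 -90 -165 200 0.3;0 0 0 -120 -220 200 0.3;0 0 0 -140 -270 200 0.3;0 0 0 -140 -270 200 0.3;0 0 0 -140 -270 200 0.3;0 0 0 -140 -270 200 0.3'
python3 -c "
from h import *
t=snap('top','t13.png')['frame'][80:330,80:470,::-1]; s=snap('scene')['frame'][100:320,90:490,::-1]
t=cv2.resize(t,(468,300)); s=cv2.resize(s,(546,300)); 
cv2.imwrite('pics/f.png',np.vstack([cv2.copyMakeBorder(t,0,0,0,78,0),s]))"
```

```text
time: 50.95
tcp_pos: [0.2563, -0.6409, 0.2092]
ee_rot: [[0.998, 0.062, -0.0], [0.062, -0.998, 0.001], [-0.0, -0.001, -1.0]]
contact_force: [0.9, 0.6, -0.4]
width: 0.302
grasp_force: 0.0
```

View pics/f.png

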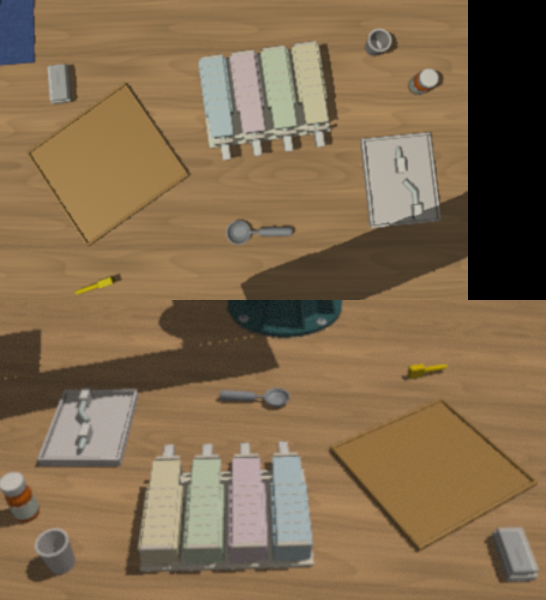

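The tray is empty, both faulty pins are in the dish, all four blocks are at the eyes, and the bystander objects are where they were. One numeric check of the seating from the saved w12 view.

```bash
python3 - <<'E'
from h import *
c=arm.capture('wrist'); T=np.array(c['tool_from_camera'])
R=np.array([[.993,.121,0],[.121,-.993,0],[0,0,-1]]); p=np.array([.4549,-.0906,.2101])
c['Rc']=R@T[:3,:3]; c['C']=R@T[:3,3]+p
f=cv2.imread('pics/w12.png').astype(int)
for i,(u,hx,hy) in enumerate([(153,.5441,.0327),(228,.552,-.0328),(303,.5597,-.0984),(376,.5675,-.1639)]):
    col=f[60:125,u-3:u+4].mean(1); sat=col.max(1)-col.min(1); v=60+np.nonzero(sat[:]<30)[0].max()
    P=plane(c,[(u,v)],.053)[0]; e=proj(c,[[hx,hy,.055]])[0]
    print(i,v,'back-edge dist mm',((np.array([hx,hy])-P[:2])@[.993,.12]*1e3).round(1), col.mean(1)[:55:3].round().astype(int))
E
```

```text
0 112 back-edge dist mm 34.0 [138 215 216 183 139 181 210 213 216 217 218 218 218 218 218 217 217 200
 152]
1 112 back-edge dist mm 34.0 [149 213 213 183 169 190 219 219 218 218 218 217 217 216 216 216 216 201
 156]
2 112 back-edge dist mm 33.8 [186 209 211 178 181 188 218 218 217 217 217 216 216 216 215 215 214 201
 146]
3 112 back-edge dist mm 33.6 [205 208 208 182 208 187 215 215 216 216 216 216 215 215 215 210 125 115
  86]
```

```bash
python3 -c "
from rig import arm
print(arm.job_done())"
```

```text
the job is handed in; nothing more can be done
None
```

All four lids are shut, the four sound pins lock rows 0–3 with their grip blocks up against the front eyes, the short and bent pins lie in the dish, and the job was handed in at about 51 s.

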